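# Hold the newly varnished chisel upright over the marked blank

### The arm

A 6-joint arm with a two-finger parallel gripper is mounted at the origin on the work surface. World frame = base frame: x ahead of the robot, y to its left, z up, the work surface at z = 0. Lengths are in m, angles in degrees, forces in N, time in s.
With the tool pointing down it reaches from about 0.35 to 0.85 m from the base axis. Payload 8.1 kg.
Tool frame: the origin (TCP) lies at the very end of the fingers, on their centre line; the grasp point (between the pads) lies 19 mm behind it; z points along the fingers, y is the direction in which the jaws open and shut (so a half turn about z gives the same grasp; the last joint's range is limited). The gripper opens to 85 mm and grips with 20 to 120 N. Pads are 22 mm wide; open, the fingers measure 114 mm over their backs; the gripper's body (76 mm by 85 mm) begins 54 mm behind the grasp point. The pads swing forward as they close: fully open they stand 13 mm farther back than shut.
Start: joints at [67.701, 7.471, 85.268, -0, 87.261, -4.893], TCP at [0.179, 0.573, 0.205] pointing down, gripper open.
Joint ranges: [-169.43, 169.43], [-51.17, 129.36], [1.28, 143.12], [-76.62, 256.62], [0, 156.53], [-152.29, 152.29]. Speed limits (degrees/s): [136.94, 136.94, 159.86, 180, 180, 180].

### API

Orientations are given as [roll, pitch, yaw] about the fixed x, y, z axes, in that order (R = Rz(yaw) Ry(pitch) Rx(roll)).
In Python, from plant import manip gives the robot as it stands.
- The arm moves only by the tool step_arm, never from a script. Its argument "series" is a list of rows, each a list of 4 numbers: the shift along the tool's x, y, z in m, then the turn about the tool's z in degrees. In form: [[dx, dy, dz, roll], ...]. A call has 1 to 12 rows; each row is the pose to reach, as a shift and turn from the pose commanded when the call began, along the tool's axes at that moment; what a row does not reach only later rows make up. A row lasts 1/8 s, in which the tool goes at most 62.5 mm and 10.7 degrees, less where a joint would pass 70% of its speed; a pose out of reach is approached as far as the arm can. A call with a gripper value outside its range is refused whole. "hand" is the finger opening in m, from 0 to 0.0854, set as the call begins (left out, the last holds). The fingers move at their own pace and stop on an object; "grip_force" is the grip in N (left out, the last holds). Time passes only in rows, so rows that repeat a pose let the fingers close. It gives the time, the measured TCP pose, the force and the opening at its end, in the units of the state.
- manip.state(): the state, without advancing time (a new reading comes with each control period).
- manip.read_camera(name): name is "scene" or "top" or "wrist"; returns the picture (384x512x3 uint8, blue, green, red); there is no depth.
- manip.camera_info(name): a dict with "camera_matrix" (3x3 intrinsics, pixels), "R" (3x3) and "t" (3): a world point X has camera coordinates R X + t. Camera axes: x right, y down, z forward; pixel columns grow to the right and rows downward; lengths in m; the calibration is good to about 2 mm. A picture is of the moment at which its call begins: read the wrist's pose just before it. camera_info takes no time and is no camera call; for the wrist camera it gives the pose at the moment of the call.
- manip.close_job(): hands the job in, once; it reports no verdict.
The state is a dict: "t": time; "qpos": joint angles; "joint_vel": joint speeds; "joint_efforts": joint torques, N m; "tool_pos": TCP position; "tool_rot": TCP orientation; "wrist_force": force on the tool from outside, world axes, zero at the start; "moment": the same for the moment, N m; "finger_gap": opening from 0.0 (shut) to 1.0 (fully open).
Only numpy, scipy, OpenCV 4.12 (cv2) and the standard library are available. Lean on these libraries where they do the work, as an engineer would, in place of code of your own. Each camera call takes 0.05 s, during which the arm holds its last target. There are 200 camera calls.

### The job

Draw the orange-handled chisel out of the slanted bench rack, turn it upright with its blade pointing straight down, and hold it still over the marked centre of the pale round blank, its cutting edge roughly a hand's width above the wood and not touching it. The varnish on the handle is still soft, so grip it only lightly, and leave the blank, the dark-handled chisel and the other things on the bench where they are. Finish while still holding the chisel there: do not put it down or let go.

Things in the scene. Friction and masses are not known exactly. Their poses are not given: they have to be found in the camera images.
- chisel: The chisel to take: orange varnished handle, brass ferrule, dark steel cap on the butt. Origin on its axis at the shoulder, where blade meets ferrule; +z runs from blade to butt. Blade 85 mm long (z -85 to 0), 12 wide along y, 6 thick along x. Ferrule to z 12, 26 (x) by 22 (y); flat-sided handle z 12 to 100, 28 (x) by 24 (y); cap 18 across to z 114. Mass 0.12 to 0.2 kg, balance near z +45.
- chisel_grip (a point): Where to grip: on the chisel's axis in mid-handle, 48 mm from its origin towards the butt, 133 mm from the cutting edge; axes as the chisel's. Close the fingers along y, across the flats (24 mm). A grip of 20 to 40 N on each finger holds it firmly and does no harm; above about 60 N each (130 N for both together) dents the varnish.
- chisel_tip (a point): Middle of the chisel's cutting edge, 85 mm from the origin along its -z. At the start the blade is in the rack's slot up to the shoulder, so it must be drawn about 85 mm along its own axis to come free.
- spare: A second chisel of the same size and shape but with a dark brown handle, in the other slot of the rack: leave it there. Origin and axes as for the orange one.
- rack: Fixed wooden rack: base board 130 x 250 x 12 mm, cheeks to 87 mm high, between them a beam 220 long, 60 wide, 50 thick, tilted 45 degrees, top face looking up and to the rack's +x. Origin on the bench below the middle of the slot mouths, which are 95 mm up at y +50 and -50 mm; slots 15 mm (y) by 9. Chisels, either in either slot, lean 45-50 degrees from upright, butts to +x.
- blank: Pale round turned wooden blank, 120 mm in diameter and 40 mm high, loose on the bench, a black dot and cross marked in the middle of its top. Origin at the centre of its underside, z up.
- mark (a point): The marked centre of the blank's top face, 40 mm above the bench.
- tape: Yellow tape measure, 62 x 36 x 58 mm high, loose bystander. Origin at the centre of its underside.
- puck: Dark wooden disc, 70 mm in diameter and 28 mm high, loose bystander. Origin at the centre of its underside.
There are look-alikes about, which are no part of the job. What is shaped like the chisel but turquoise is not meant.

How it is judged:
By the outcome, as a careful person would: the job done as asked, in the order asked, and still so for the second after the job is handed in, while the arm keeps its last pose, push and grip.
It also fails if it takes over 40 s, if anything falls off the work surface, if the arm or the gripper's body presses on something with over 40 N, if the wrist force passes 120 N, or if a joint passes its speed limit or range.

## Working session

There is one attempt and no reset: what is moved stays moved. The work goes in short steps, Python scripts to look and compute and a tool call to move; the robot and the scene stay as the last step left them, time stands still between calls to the robot, and variables do not carry over. Pictures are saved under pics/ and viewed, about 8 in all and at most 12, crops included, and the job is handed in when it is done.

Besides the shell and the picture viewer there is one more tool, called after "Request:" in YAML: its name, and indented under it one key for each argument. step_arm: Moves the arm, as the interface text tells. Its arguments: {"type":"object","properties":{"series":{"type":"array","items":{"type":"array","items":{"type":"number"}}},"hand":{"type":"number"},"grip_force":{"type":"number"}},"required":["series"]}

```bash
mkdir -p pics; ls; python3 - <<'E'
from plant import manip
import cv2,numpy as np
a=manip.read_camera("scene");b=manip.read_camera("top")
cv2.imwrite("pics/scene.png",a);cv2.imwrite("pics/top.png",b)
np.set_printoptions(precision=4,suppress=True)
for n in("scene","top","wrist"):
    c=manip.camera_info(n);print(n,c["camera_matrix"].tolist(),"\n",c["R"],c["t"],-c["R"].T@c["t"])
print(manip.state())
E
```

```text
pics
scene [[472.0532889302727, 0.0, 261.2581939948717], [0.0, 472.0532889302727, 189.32572902136798], [0.0, 0.0, 1.0]] 
 [[-0.2278  0.9736 -0.0154]
 [ 0.6963  0.1519 -0.7015]
 [-0.6806 -0.1705 -0.7125]] [ 0.204  -0.253   1.4437] [1.2052 0.086  0.8543]
top [[365.3260620261071, 0.0, 254.84009445263328], [0.0, 365.3260620261071, 194.40858714721432], [0.0, 0.0, 1.0]] 
 [[ 0.0066 -1.      0.0025]
 [-0.9919 -0.0068 -0.1266]
 [ 0.1266 -0.0017 -0.9919]] [-0.1285  0.4776  0.9963] [ 0.3484 -0.1236  1.0491]
wrist [[285.8101632146871, 0.0, 251.21018369376702], [0.0, 285.8101632146871, 191.8765153545297], [0.0, 0.0, 1.0]] 
 [[ 0.2986  0.9544 -0.0019]
 [ 0.913  -0.2851  0.2919]
 [ 0.2781 -0.0889 -0.9564]] [-0.599  -0.0385  0.3799] [0.1083 0.5944 0.3735]
{'t': 0.1, 'qpos': array([67.7023,  7.5108, 85.3242,  0.0001, 87.2603, -4.895 ]), 'joint_vel': array([-0.0457, -0.0263, -0.162 , -0.1067,  0.0986, -0.0914]), 'joint_efforts': array([  0.0006, -57.0948, -50.194 ,  -0.0002,   0.0082,  -0.    ]), 'tool_pos': array([0.1792, 0.572 , 0.204 ]), 'tool_rot': array([-179.9051,   -0.0083,  162.5973]), 'wrist_force': array([-0.2661,  1.201 ,  0.2444]), 'moment': array([-0.002 , -0.0139, -0.0467]), 'finger_gap': 1.0049566624782}
```

View pics/scene.png

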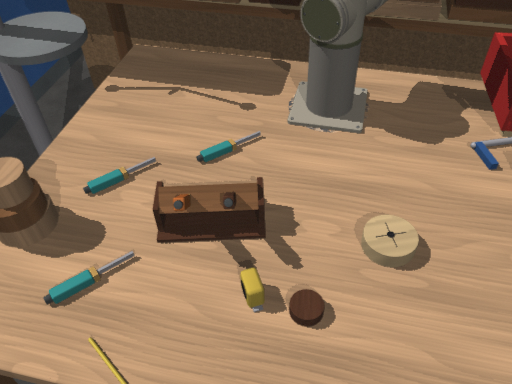

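View pics/top.png

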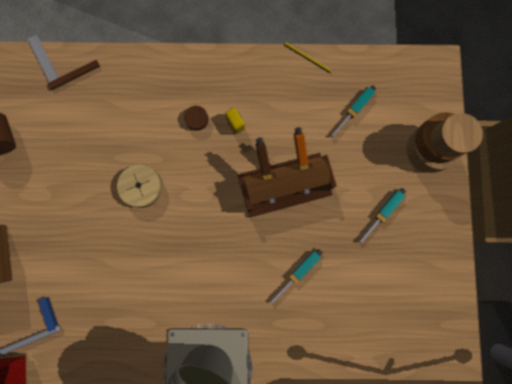

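Candidates for the target are:
- orange handle: scene (181,202), top (302,147)
- dark handle: scene (228,200), top (262,158)
- turquoise decoys: top (358,105), (388,208), (300,270)

By the description I choose the orange one. One close crop to check it and to pick points.

```bash
python3 - <<'E'
import cv2,numpy as np
a=cv2.imread("pics/scene.png")[165:255,140:280];b=cv2.imread("pics/top.png")[115:225,225:345]
a=cv2.resize(a,None,fx=5,fy=5,interpolation=cv2.INTER_CUBIC)[:, :700]
b=cv2.resize(b,None,fx=5,fy=5,interpolation=cv2.INTER_CUBIC)
cv2.imwrite("pics/crop_s.png",a);cv2.imwrite("pics/crop_t.png",b)
E
```

```text
(no output)
```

View pics/crop_s.png

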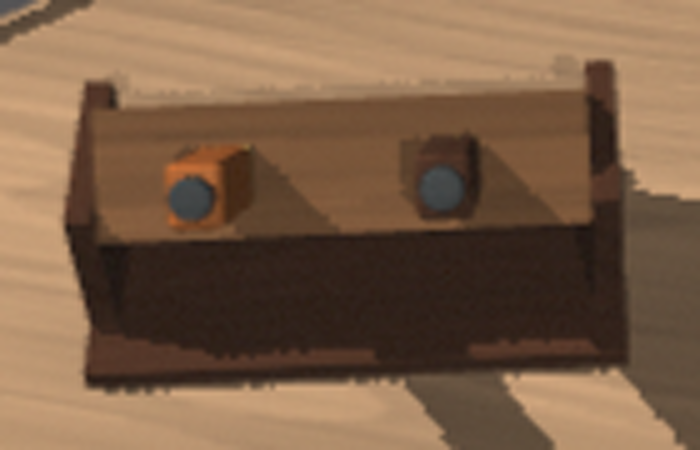

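View pics/crop_t.png

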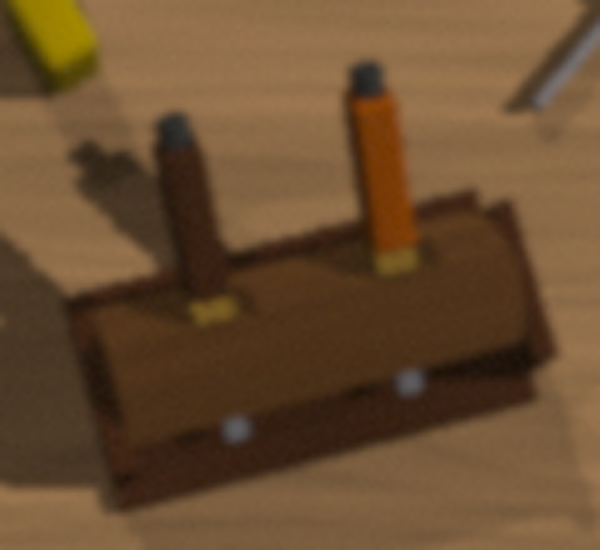

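```bash
cat > h.py <<'E'
import numpy as np,cv2
from scipy.optimize import least_squares
from plant import manip
np.set_printoptions(precision=4,suppress=True)
C={n:manip.camera_info(n) for n in("scene","top")}
def proj(c,X):
    p=np.atleast_2d(X)@c["R"].T+c["t"];p=p@c["camera_matrix"].T;return p[:,:2]/p[:,2:]
def onz(c,uv,z):
    d=c["R"].T@np.linalg.solve(c["camera_matrix"],[uv[0],uv[1],1]);o=-c["R"].T@c["t"]
    return o+d*(z-o[2])/d[2]
E
python3 - <<'E'
from h import *
T=lambda u,v:np.array([225+u/5-.4,115+v/5-.4]); S=lambda u,v:np.array([140+u/5-.4,165+v/5-.4])
def pts(p,L):
    a,y,l=p[:3],p[3],p[4]
    az=np.array([np.sin(l)*np.cos(y),np.sin(l)*np.sin(y),np.cos(l)]);ay=np.array([-np.sin(y),np.cos(y),0]);n=np.cross(az,ay)
    n=n if n[2]>0 else -n
    return np.array([a+az*z+ay*yy+n*x for x,yy,z in L])
L=[(0,0,.114),(0,0,.114),(.014,.012,.012),(.014,-.012,.012),(.014,.012,.1),(.014,-.012,.1)]
for nm,uv in(("orange",[S(191,198),T(367,76),T(372,250),T(418,248),T(350,95),T(396,93)]),("dark",[S(440,188),T(174,128),T(183,301),T(229,295),T(159,150),T(204,145)])):
    f=lambda p:(np.array([proj(C["scene" if i==0 else "top"],x)[0] for i,x in enumerate(pts(p,L))])-uv).ravel()
    r=least_squares(f,[.55,-.2,.095,0,.8]);print(nm,r.x[:3],np.degrees(r.x[3:]),r.fun)
    print(" butt,z72,tip",pts(r.x,[(0,0,.114),(0,0,.072),(0,0,-.085)]))
b=[onz(C["top"],T(*c),.012) for c in((120,508),(533,398),(475,193),(70,300))]
print("base",np.array(b),np.degrees(np.arctan2(b[0][0]-b[1][0],-(b[0][1]-b[1][1]))))
sb=[onz(C["scene"],S(*c),.012) for c in((88,375),(625,358))];print("scene front",np.array(sb))
print("mark",onz(C["top"],(140,185),.04),onz(C["scene"],(391,234.5),.04))
s=manip.state();print(s["tool_pos"],s["tool_rot"])
E
```

```text
orange [ 0.5469 -0.2511  0.0964] [14.7774 48.3345] [-0.3018  0.081  -0.6273 -2.6616 -0.0385  1.2568 -0.3598 -0.5871  0.2431
  2.0772  0.4175  0.1362]
 butt,z72,tip [[ 0.6292 -0.2294  0.1722]
 [ 0.5989 -0.2374  0.1442]
 [ 0.4855 -0.2673  0.0399]]
dark [ 0.5224 -0.1531  0.0915] [12.9054 45.7061] [-0.2105  0.0755 -0.2263 -2.5275  0.0804  0.5438 -0.1518 -0.2169 -0.2231
  1.6975  0.2785  0.6441]
 butt,z72,tip [[ 0.602  -0.1349  0.1711]
 [ 0.5727 -0.1416  0.1418]
 [ 0.4631 -0.1667  0.0321]]
base [[ 0.4183 -0.108   0.012 ]
 [ 0.4829 -0.344   0.012 ]
 [ 0.6028 -0.3127  0.012 ]
 [ 0.538  -0.0782  0.012 ]] -164.68495622199623
scene front [[ 0.6075 -0.3105  0.012 ]
 [ 0.5451 -0.0739  0.012 ]]
mark [0.5015 0.1954 0.04  ] [0.5024 0.2019 0.04  ]
[0.1792 0.572  0.204 ] [-179.9051   -0.0083  162.5973]
```

```bash
cat >> h.py <<'E'
from scipy.spatial.transform import Rotation as Ro
def to(target,yaw=None):
    s=manip.state();R=Ro.from_euler("xyz",s["tool_rot"],degrees=True).as_matrix()
    d=R.T@(np.array(target)-s["tool_pos"])
    print("pos",s["tool_pos"],s["tool_rot"],"t",s["t"],"F",s["wrist_force"],"gap",s["finger_gap"])
    print("shift",d,"roll",None if yaw is None else -(yaw-s["tool_rot"][2]))
E
python3 -c "
from h import *
to([.599,-.237,.30],14.8)"
```

```text
pos [0.1792 0.572  0.204 ] [-179.9051   -0.0083  162.5973] t 0.1 F [-0.2661  1.201   0.2444] gap 1.0049566624782
shift [-0.6425 -0.6466 -0.095 ] roll 147.79734272274717
```

Request:
step_arm:
  series:
    - [-0.03, -0.03, -0.03, 9]
    - [-0.07, -0.07, -0.06, 18]
    - [-0.11, -0.11, -0.09, 28]
    - [-0.15, -0.15, -0.095, 38]
    - [-0.19, -0.19, -0.095, 48]
    - [-0.23, -0.23, -0.095, 58]
    - [-0.27, -0.27, -0.095, 68]
    - [-0.31, -0.31, -0.095, 78]
    - [-0.35, -0.35, -0.095, 88]
    - [-0.39, -0.39, -0.095, 98]
    - [-0.43, -0.43, -0.095, 108]
    - [-0.47, -0.47, -0.095, 118]
  hand: 0.06
  grip_force: 25

```text
t: 1.6
tool_pos: [0.4877, -0.0184, 0.2997]
tool_rot: [-180.0, -0.0, 44.3]
wrist_force: [0.7, -0.0, -0.7]
finger_gap: 0.704
```

```bash
python3 -c "
from h import *
to([.599,-.237,.28],14.8)"
```

```text
pos [ 0.4877 -0.0184  0.2997] [-179.9829   -0.0005   44.2514] t 1.6 F [ 0.6751 -0.0481 -0.7131] gap 0.7041569881674646
shift [-0.0729  0.2343  0.0196] roll 29.451364272553267
```

Request:
step_arm:
  series:
    - [-0.014, 0.045, 0, 8]
    - [-0.028, 0.09, 0, 16]
    - [-0.042, 0.135, 0, 24]
    - [-0.056, 0.18, 0.01, 29.5]
    - [-0.068, 0.22, 0.02, 29.5]
    - [-0.073, 0.234, 0.02, 29.5]
    - [-0.073, 0.234, 0.02, 29.5]
    - [-0.073, 0.234, 0.02, 29.5]

```text
t: 2.6
tool_pos: [0.5997, -0.2333, 0.2807]
tool_rot: [180.0, -0.0, 15.1]
wrist_force: [-0.1, -0.4, 0.8]
finger_gap: 0.704
```

```bash
python3 - <<'E'
from h import *
import json
c=manip.camera_info("wrist");w=manip.read_camera("wrist");cv2.imwrite("pics/w1.png",w)
P={"tip":[.4855,-.2673,.0399],"sh":[.5469,-.2511,.0964],"z72":[.5989,-.2374,.1442],"butt":[.6292,-.2294,.1722],"d_butt":[.602,-.135,.171]}
for k,v in P.items():print(k,proj(c,v)[0])
json.dump({k:np.array(v).tolist() for k,v in c.items() if k in("camera_matrix","R","t")},open("w1.json","w"))
to([.599,-.237,.28],14.8)
E
```

```text
tip [252.912  233.3103]
sh [253.5657 207.7848]
z72 [254.3721 176.9541]
butt [254.9906 152.7505]
d_butt [154.9463 154.1072]
pos [ 0.5997 -0.2332  0.2809] [179.9774  -0.0492  15.161 ] t 2.65 F [ 0.3167  0.0274 -0.5009] gap 0.7018752913573302
shift [-0.0016  0.0035  0.0009] roll 0.3609842992877361
```

View pics/w1.png

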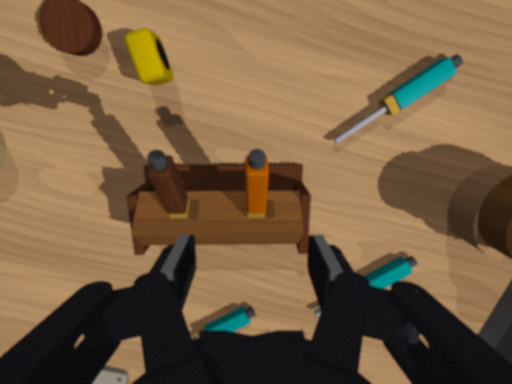

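The wrist view (w1) shows the orange handle centred at column 257, cap (257,157), ferrule (257,212). That is 3–4 px from the prediction, so only a few mm off. The dark handle is to the left at (157,160). The yaw is aligned with the rack. Descending now, gripping higher up the handle (z≈72) so the butt clears the gripper body once upright, since the tool cannot tilt.

Request:
step_arm:
  series:
    - [-0.005, 0.006, 0.03, 0]
    - [-0.005, 0.006, 0.06, 0]
    - [-0.005, 0.006, 0.09, 0]
    - [-0.005, 0.006, 0.11, 0]
    - [-0.005, 0.006, 0.11, 0]
    - [-0.005, 0.006, 0.11, 0]
  hand: 0.05

```text
t: 3.4
tool_pos: [0.5972, -0.2416, 0.1718]
tool_rot: [179.9, -0.1, 15.1]
wrist_force: [-0.5, 0.1, 0.3]
finger_gap: 0.585
```

```bash
python3 - <<'E'
from h import *
c=manip.camera_info("wrist");w=manip.read_camera("wrist")
cv2.imwrite("pics/w2.png",cv2.resize(w[60:310,150:370],None,fx=2.4,fy=2.4))
print(proj(c,[[.5989,-.2374,.1442],[.6292,-.2294,.1722],[.5469,-.2511,.0964]]))
to([.5967,-.2405,.125],15)
E
```

```text
[[245.9198 207.0729]
 [245.199  174.334 ]
 [246.6779 243.1509]]
pos [ 0.5974 -0.2418  0.172 ] [179.8889  -0.1225  15.1113] t 3.45 F [-0.6192  1.3127 -0.0684] gap 0.589191122971011
shift [-0.0004 -0.0015  0.047 ] roll 0.11125742732045651
```

View pics/w2.png

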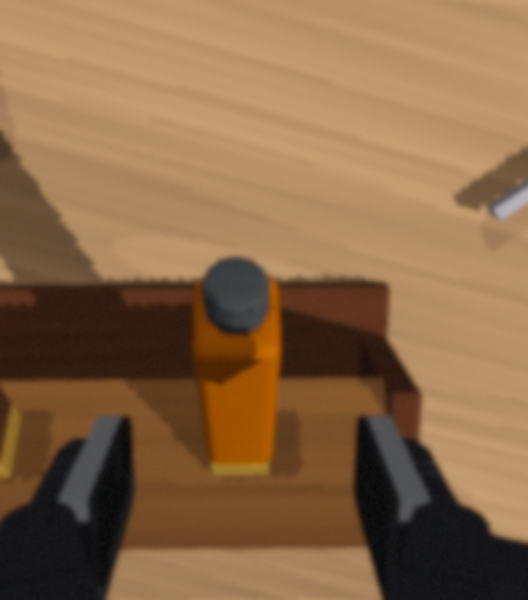

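View w2: the chisel is centred between the fingers to about 1 mm (cap at crop (237,283), finger gap 128–357). Going down, then closing lightly.

Request:
step_arm:
  series:
    - [-0.001, -0.001, 0.02, 0]
    - [-0.001, -0.001, 0.04, 0]
    - [-0.001, -0.001, 0.047, 0]
    - [-0.001, -0.001, 0.047, 0]
    - [-0.001, -0.001, 0.047, 0]

```text
t: 4.08
tool_pos: [0.5955, -0.241, 0.1235]
tool_rot: [180.0, -0.0, 15.1]
wrist_force: [-0.5, -0.5, 0.1]
finger_gap: 0.586
```

Request:
step_arm:
  series:
    - [0, 0, 0, 0]
    - [0, 0, 0, 0]
    - [0, 0, 0, 0]
    - [0, 0, 0, 0]
    - [0, 0, 0, 0]
    - [0, 0, 0, 0]
    - [0, 0, 0, 0]
    - [0, 0, 0, 0]
  hand: 0.0
  grip_force: 25

```text
t: 5.08
tool_pos: [0.5958, -0.241, 0.1238]
tool_rot: [179.9, -0.1, 15.1]
wrist_force: [1.1, 1.6, 5.5]
finger_gap: 0.27
```

Gripped (about 23 mm). Drawing along the axis.

Request:
step_arm:
  series:
    - [0.004, 0, -0.003, 0]
    - [0.007, 0, -0.007, 0]
    - [0.015, 0, -0.013, 0]
    - [0.022, 0, -0.02, 0]
    - [0.03, 0, -0.027, 0]
    - [0.03, 0, -0.027, 0]

```text
t: 5.82
tool_pos: [0.6244, -0.2327, 0.1497]
tool_rot: [-180.0, 0.0, 15.1]
wrist_force: [-0.4, 0.9, -1.4]
finger_gap: 0.273
```

Request:
step_arm:
  series:
    - [0.007, 0, -0.007, 0]
    - [0.015, 0, -0.013, 0]
    - [0.022, 0, -0.02, 0]
    - [0.03, 0, -0.027, 0]
    - [0.037, 0, -0.033, 0]
    - [0.045, 0, -0.04, 0]
    - [0.052, 0, -0.047, 0]
    - [0.056, 0, -0.05, 0]
    - [0.056, 0, -0.05, 0]

```text
t: 6.95
tool_pos: [0.6785, -0.2184, 0.2002]
tool_rot: [180.0, -0.0, 15.1]
wrist_force: [-0.2, 0.1, -1.5]
finger_gap: 0.274
```

```bash
python3 - <<'E'
from h import *
a=manip.read_camera("scene")[130:270,120:300];b=manip.read_camera("top")[80:220,220:380]
a=cv2.resize(a,(540,420),interpolation=cv2.INTER_CUBIC);b=cv2.resize(b,(480,420),interpolation=cv2.INTER_CUBIC)
cv2.imwrite("pics/d1.png",cv2.resize(np.hstack([a,b]),(800,330)))
to([.6,-.24,.125],15)
E
```

```text
pos [ 0.678  -0.2184  0.1996] [-179.9822    0.0311   15.0913] t 7.05 F [-0.2881 -0.8808 -1.4617] gap 0.27242736492699715
shift [-0.0808  0.0005  0.0747] roll 0.09131493936562407
```

View pics/d1.png

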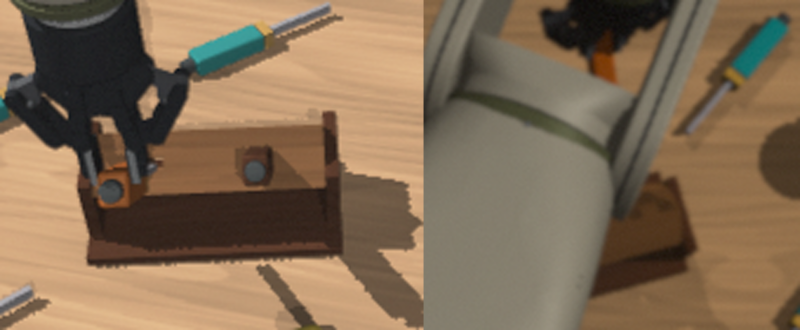

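View d1: the chisel is free of the slot and still leaning. The dark one is undisturbed at crop (255,168). The tool can only point down, so I'll pivot the chisel upright within the light grip. To do that I'll press its blade sideways on the fixed beam's front lower edge.

Request:
step_arm:
  series:
    - [0.025, 0, 0, 0]
    - [0.05, 0, 0, 0]
    - [0.075, 0, 0.01, 0]
    - [0.075, 0, 0.03, 0]
    - [0.075, 0, 0.05, 0]
    - [0.075, 0, 0.069, 0]
    - [0.055, 0, 0.069, 0]
    - [0.035, 0, 0.069, 0]
    - [0.015, 0, 0.069, 0]
    - [0.0, 0, 0.069, 0]
    - [0.0, 0, 0.069, 0]

```text
t: 8.43
tool_pos: [0.6768, -0.219, 0.1306]
tool_rot: [-180.0, 0.0, 15.0]
wrist_force: [0.2, -0.1, -0.3]
finger_gap: 0.274
```

```bash
python3 - <<'E'
from h import *
s=manip.state();p=s["tool_pos"];print("rack x,grip z",(p[0]-.544)*.966+(p[1]+.2525)*.26,p[2]+.019,s["wrist_force"])
a=manip.read_camera("scene")[130:270,110:300]
cv2.imwrite("pics/d2.png",cv2.resize(a,(760,560),interpolation=cv2.INTER_CUBIC))
E
```

```text
rack x,grip z 0.13700042741890914 0.14961130166934053 [ 0.1712 -0.0712 -0.2566]
```

View pics/d2.png

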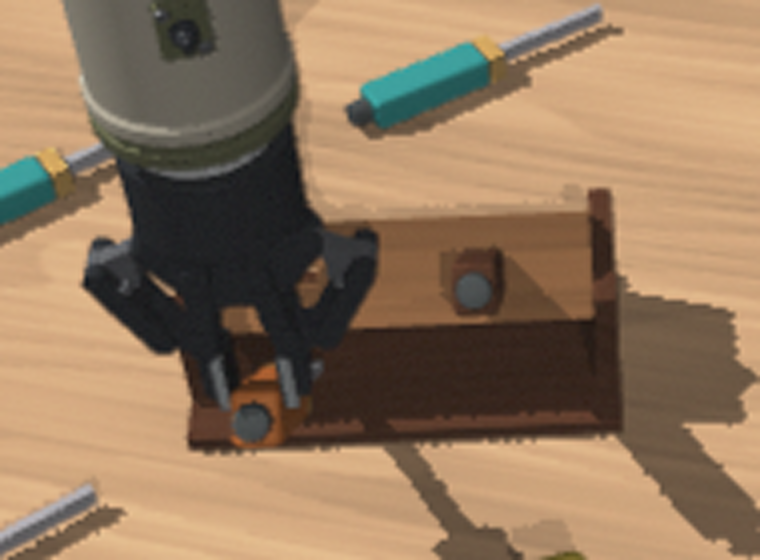

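Request:
step_arm:
  series:
    - [-0.014, 0, 0, 0]
    - [-0.027, 0, 0, 0]
    - [-0.033, 0, -0.006, 0]
    - [-0.039, 0, -0.012, 0]
    - [-0.047, 0, -0.018, 0]
    - [-0.055, 0, -0.024, 0]
    - [-0.064, 0, -0.029, 0]
    - [-0.073, 0, -0.033, 0]
    - [-0.083, 0, -0.036, 0]
    - [-0.093, 0, -0.039, 0]
    - [-0.1, 0, -0.04, 0]
    - [-0.1, 0, -0.04, 0]

```text
t: 9.98
tool_pos: [0.5813, -0.2447, 0.1713]
tool_rot: [180.0, -0.0, 15.1]
wrist_force: [1.5, -0.3, -1.4]
finger_gap: 0.272
```

```bash
python3 - <<'E'
from h import *
s=manip.state();p=s["tool_pos"];print(p,"rack x,grip z",(p[0]-.544)*.966+(p[1]+.2525)*.26,p[2]+.019,s["wrist_force"],s["moment"])
a=manip.read_camera("scene")[130:270,110:300]
cv2.imwrite("pics/d3.png",cv2.resize(a,(760,560),interpolation=cv2.INTER_CUBIC))
E
```

```text
[ 0.5813 -0.2447  0.1713] rack x,grip z 0.03808293751032372 0.19030603679146793 [ 1.4652 -0.2878 -1.3553] [ 0.1288 -0.3347 -0.0196]
```

View pics/d3.png

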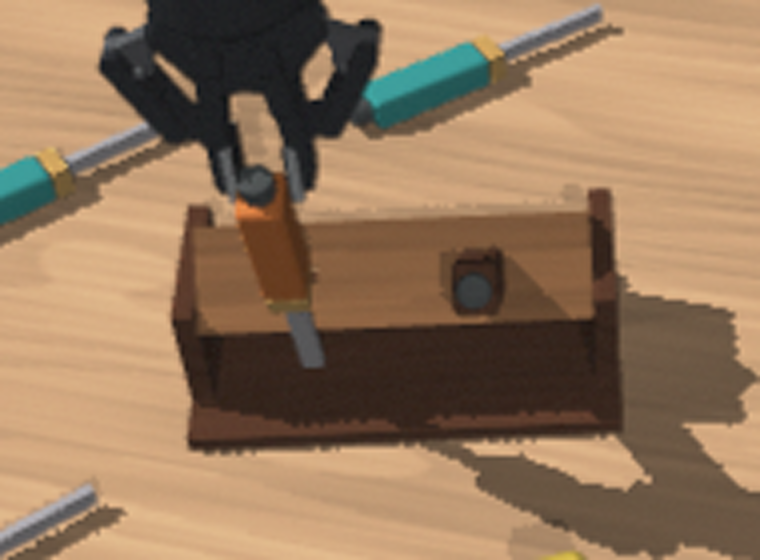

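View d3: the chisel has pivoted nearly upright, butt at crop (257,185) and tip at (312,366). Fitting its actual direction.

```bash
cat >> h.py <<'E'
def fit(butt,tip,c=None,L=.199):
    # axis direction and grip height along it from butt/tip pixels in scene view; axis assumed through finger centre line
    c=c or C["scene"];p=manip.state();g=p["tool_pos"]+[0,0,.019];y=np.radians(p["tool_rot"][2])
    u=np.array([np.cos(y),np.sin(y),0]);v=np.array([-np.sin(y),np.cos(y),0])
    def m(q):
        a=u*np.tan(q[0])+v*np.tan(q[1])+[0,0,1];a/=np.linalg.norm(a);o=g+u*q[3];return a,o+a*(.114-q[2]),o+a*(-.085-q[2])
    f=lambda q:np.r_[(proj(c,m(q)[1])[0]-butt),(proj(c,m(q)[2])[0]-tip),q[3]*200,(q[2]-.072)*100]
    r=least_squares(f,[0,0,.072,0]);a,b,t=m(r.x)
    print("lean x,y deg",np.degrees(r.x[:2]),"grip z",r.x[2],"off",r.x[3],"butt",b,"tip",t,"res",r.fun)
E
python3 - <<'E'
from h import *
k=lambda u,v:np.array([110+u/4-.4,130+v/4-.4])
fit(k(257,181),k(312,366))
E
```

```text
lean x,y deg [13.5156  0.7006] grip z 0.08297882107979218 off 0.007279770411183194 butt [ 0.5955 -0.2405  0.2203] tip [ 0.5512 -0.2548  0.0268] res [ 0.8366 -0.5788  0.183  -0.1223  1.456   1.0979]
```

Request:
step_arm:
  series:
    - [-0.006, 0, -0.001, 0]
    - [-0.012, 0, -0.002, 0]
    - [-0.018, 0, -0.002, 0]
    - [-0.022, 0, -0.002, 0]
    - [-0.022, 0, -0.002, 0]

```text
t: 10.65
tool_pos: [0.5601, -0.2503, 0.1731]
tool_rot: [180.0, -0.0, 15.1]
wrist_force: [1.1, 0.1, -1.1]
finger_gap: 0.272
```

```bash
python3 - <<'E'
from h import *
s=manip.state();print(s["tool_pos"],s["wrist_force"],s["moment"],s["t"])
a=manip.read_camera("scene")[130:270,110:300]
w=manip.read_camera("wrist")[100:380,130:380]
cv2.imwrite("pics/d4.png",np.hstack([cv2.resize(a,(475,350),interpolation=cv2.INTER_CUBIC),cv2.resize(w,(312,350))]))
E
```

```text
[ 0.5601 -0.2503  0.1731] [ 1.1236  0.0579 -1.0924] [ 0.0991 -0.4033  0.043 ] 10.65
```

View pics/d4.png

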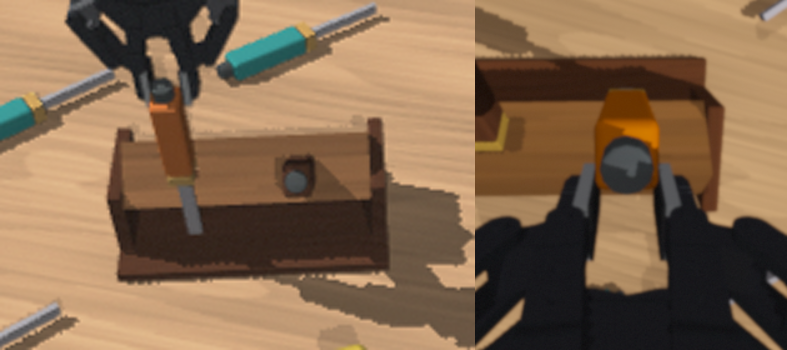

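```bash
python3 - <<'E'
from h import *
k=lambda u,v:np.array([110+u/2.5-.4,130+v/2.5-.4])
fit(k(162,91),k(194,234))
# wrist cap: crop scale 1.25
c=manip.camera_info("wrist");s=manip.state();g=s["tool_pos"]+[0,0,.019];u=np.array([.9655,.2604,0])
obs=np.array([130+(627-475)/1.248,100+165/1.25]);print("cap obs",obs)
for th in(-4,0,4,8,12):
  for s_ in (.072,.08):
    a=u*np.sin(np.radians(th))+[0,0,np.cos(np.radians(th))];print(th,s_,proj(c,g+a*(.114-s_))[0],"shoulder front",proj(c,g-a*(s_-.012)+u*.013)[0])
E
```

```text
lean x,y deg [5.3335 1.0098] grip z 0.08501525749928968 off 0.008601895200616742 butt [ 0.5712 -0.2468  0.2209] tip [ 0.5542 -0.255   0.0228] res [ 1.5491 -0.6505  0.3073 -0.1227  1.7204  1.3015]
cap obs [251.7949 232.    ]
-4 0.072 [250.6101 287.8971] shoulder front [250.9057 183.2747]
-4 0.08 [250.6481 276.4208] shoulder front [250.9186 179.9127]
0 0.072 [250.6086 282.3283] shoulder front [250.9051 188.4852]
0 0.08 [250.6472 272.1046] shoulder front [250.9177 185.642 ]
4 0.072 [250.6082 276.4038] shoulder front [250.904  193.7446]
4 0.08 [250.6471 267.5426] shoulder front [250.9164 191.4145]
8 0.072 [250.6089 270.1742] shoulder front [250.9024 199.0468]
8 0.08 [250.6477 262.7703] shoulder front [250.9147 197.2258]
12 0.072 [250.6106 263.6962] shoulder front [250.9003 204.3862]
12 0.08 [250.6491 257.8265] shoulder front [250.9124 203.0719]
```

```bash
cat >> h.py <<'E'
def fit2(obs,w,s=None):
    # obs: list of (camera dict, pixel, model point (x along tool-x side, z along axis))
    s=s or manip.state();g=s["tool_pos"]+[0,0,.019];y=np.radians(s["tool_rot"][2])
    u=np.array([np.cos(y),np.sin(y),0]);v=np.array([-np.sin(y),np.cos(y),0])
    def P(q,x,z):
        a=u*np.tan(q[0])+v*np.tan(q[1])+[0,0,1];a/=np.linalg.norm(a);e=u-a*(u@a);e/=np.linalg.norm(e)
        return g+u*q[3]+v*q[4]+a*(z-q[2])+e*x
    f=lambda q:np.r_[np.concatenate([(proj(c,P(q,x,z))[0]-p)*k for (c,p,(x,z)),k in zip(obs,w)]),q[4]*500]
    r=least_squares(f,[0,0,.072,0,0]);q=r.x
    print("lean",np.degrees(q[:2]),"slide",q[2],"off",q[3:],"tip",P(q,0,-.085),"butt",P(q,0,.114),"\nres",r.fun)
    return P(q,0,-.085)
E
python3 - <<'E'
from h import *
k=lambda u,v:np.array([110+u/2.5-.4,130+v/2.5-.4])
S=C["scene"];W=manip.camera_info("wrist")
kw=lambda u,v:np.array([130+(u-475)/1.248,100+v/1.25])
fit2([(S,k(162,91),(0,.114)),(S,k(194,234),(0,-.085)),(S,k(180,180),(.013,.006)),(W,kw(627,165),(0,.114)),(W,kw(627,90),(.014,.012))],[1,1,1,.5,.5])
E
```

```text
lean [6.6056 0.2678] slide 0.07406516823630746 off [ 0.0184 -0.0005] tip [ 0.5608 -0.2514  0.034 ] butt [ 0.5827 -0.2445  0.2317] 
res [-0.2231 -0.6587  0.2088 -0.9037 -0.1541  1.7535 -0.2287  0.0822  0.0738
 -0.001  -0.2447]
```

```bash
python3 - <<'E'
from h import *
W=manip.camera_info("wrist");s=manip.state();T=s["tool_pos"];y=np.radians(s["tool_rot"][2])
u=np.array([np.cos(y),np.sin(y),0]);v=np.array([-np.sin(y),np.cos(y),0])
cr=lambda p:np.array([475+(p[0]-130)*1.248,(p[1]-100)*1.25])
for z in(0,.01,.019,.03,.04):
  print(z,[cr(proj(W,T+[0,0,z]+u*du+v*dv)[0]).round(0).tolist() for dv in(.012,-.012) for du in(-.011,.011)])
print(-W["R"].T@W["t"]-T, W["R"][2])
import cv2
w=cv2.imread("pics/d4.png")[100:350,540:720];cv2.imwrite("pics/d4z.png",cv2.resize(w,None,fx=3,fy=2.4,interpolation=cv2.INTER_CUBIC))
E
```

```text
0 [[603.0, 177.0], [602.0, 137.0], [649.0, 177.0], [649.0, 137.0]]
0.01 [[602.0, 186.0], [601.0, 145.0], [650.0, 186.0], [651.0, 145.0]]
0.019 [[600.0, 195.0], [599.0, 152.0], [651.0, 195.0], [652.0, 152.0]]
0.03 [[599.0, 208.0], [598.0, 162.0], [653.0, 208.0], [654.0, 162.0]]
0.04 [[597.0, 221.0], [596.0, 173.0], [654.0, 221.0], [656.0, 173.0]]
[0.0724 0.0193 0.1695] [-0.2835 -0.0764 -0.9559]
```

The fit gives 6.6° of lean left, with the handle sitting toward the +x side of the pads but held. Pushing about 13 mm more against the edge, then measuring with larger crops.

Request:
step_arm:
  series:
    - [-0.005, 0, 0, 0]
    - [-0.01, 0, 0, 0]
    - [-0.013, 0, 0, 0]
    - [-0.013, 0, 0, 0]
    - [-0.013, 0, 0, 0]

```text
t: 11.38
tool_pos: [0.5478, -0.2535, 0.1729]
tool_rot: [-180.0, 0.0, 15.1]
wrist_force: [2.2, -0.1, -2.0]
finger_gap: 0.273
```

Request:
step_arm:
  series:
    - [0.02, 0, 0, 0]
    - [0.04, 0, 0, 0]
    - [0.05, 0, -0.02, 0]
    - [0.05, 0, -0.06, 0]
    - [0.05, 0, -0.1, 0]
    - [0.05, 0, -0.1, 0]
    - [0.05, 0, -0.1, 0]

```text
t: 12.25
tool_pos: [0.5958, -0.2405, 0.2723]
tool_rot: [-180.0, 0.1, 15.1]
wrist_force: [-0.2, 0.4, -2.1]
finger_gap: 0.274
```

```bash
python3 - <<'E'
from h import *
import pickle
s=manip.state();W=manip.camera_info("wrist");w=manip.read_camera("wrist");a=manip.read_camera("scene")
pickle.dump((s,W,w,a),open("m1.pkl","wb"));print(s["tool_pos"],s["wrist_force"],s["moment"],s["t"])
p=proj(C["scene"],s["tool_pos"])[0].astype(int);print(p)
x0,y0=p[0]-50,p[1]-60
a=cv2.resize(a[y0:y0+150,x0:x0+100],(400,600),interpolation=cv2.INTER_CUBIC)
w=cv2.resize(w[120:320,185:318],(400,600),interpolation=cv2.INTER_CUBIC)
print(x0,y0);cv2.imwrite("pics/d5.png",np.hstack([a,w]))
E
```

```text
[ 0.5958 -0.2405  0.2723] [-0.1611  0.445  -2.112 ] [ 0.0616  0.0533 -0.0156] 12.25
[170 154]
120 94
```

View pics/d5.png

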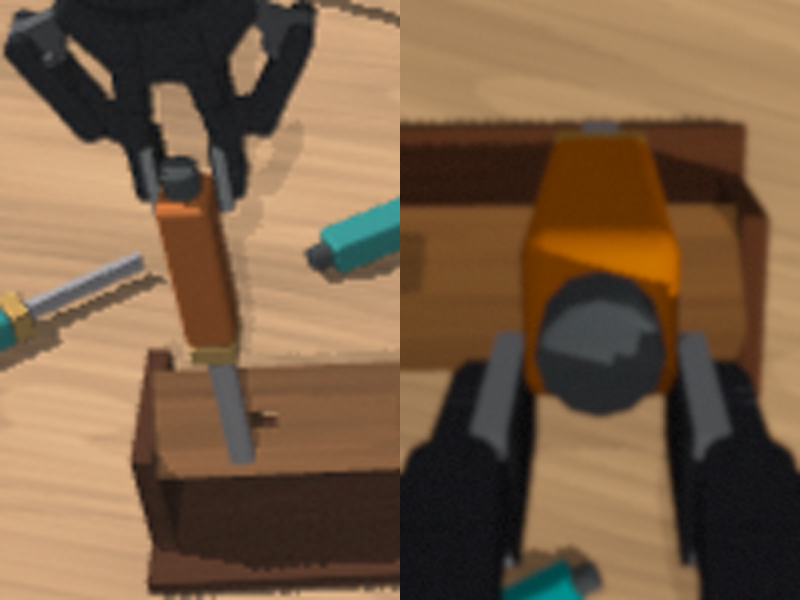

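```bash
python3 - <<'E'
from h import *
import pickle
s,W,w,a=pickle.load(open("m1.pkl","rb"));S=C["scene"]
k=lambda u,v:np.array([120+u/4-.4,94+v/4-.4]);kw=lambda u,v:np.array([185+(u-400)/3.007-.3,120+v/3-.3])
O=[(S,k(187,209),(.014,.1)),(S,k(213,347),(.014,.012)),(S,k(242,461),(.003,-.085)),(W,kw(601,345),(0,.114)),(W,kw(600,137),(.014,.012)),(W,kw(600,237),(.014,.1))]
fit2(O,[1,1,1,.3,.3,.3],s);fit2(O[:3],[1]*3,s);fit2(O[3:],[1]*3,s)
print(W["R"]@ (s["tool_pos"])+W["t"])
E
```

```text
lean [ 3.1001 -0.0608] slide 0.06971400784652394 off [0.0199 0.0006] tip [ 0.6067 -0.2368  0.1368] butt [ 0.6172 -0.2342  0.3355] 
res [-1.7683  0.9401 -0.4393  0.4218  0.1265 -0.1835 -0.7213  1.2299 -0.3546
  0.2477 -0.5705 -0.5412  0.3023]
lean [1.4393 0.7083] slide 0.0805209767777445 off [0.0063 0.    ] tip [ 0.5984 -0.242   0.1258] butt [ 0.6026 -0.2383  0.3247] 
res [-0.1081  0.0456  0.2125 -0.0893 -0.1106  0.0438  0.0059]
lean [ 0.4516 -0.1164] slide 0.09136152155969043 off [ 0.0135 -0.0003] tip [ 0.6076 -0.2373  0.1149] butt [ 0.6092 -0.2373  0.3139] 
res [-0.151   0.0007 -0.0468  0.0002  0.1489 -0.0009 -0.1613]
[-0.0003  0.0219  0.184 ]
```

Lean is now about 1–3° and the chisel is clear of the rack. Lifting above the dark chisel and carrying it gently to the mark with a slightly firmer, still safe, 35 N.

Request:
step_arm:
  series:
    - [0, 0, -0.008, 0]
    - [0, 0, -0.025, 0]
    - [0, 0, -0.045, 0]
    - [0, 0, -0.065, 0]
    - [0, 0, -0.082, 0]
    - [0, 0, -0.09, 0]
    - [0, 0, -0.09, 0]
  grip_force: 35

```text
t: 13.22
tool_pos: [0.5964, -0.2407, 0.3637]
tool_rot: [180.0, -0.1, 15.1]
wrist_force: [0.9, 0.8, -2.1]
finger_gap: 0.266
```

Request:
step_arm:
  series:
    - [0, -0.005, 0, 0]
    - [0, -0.015, 0, 0]
    - [0.001, -0.03, 0, 0]
    - [0.002, -0.05, 0, 0]
    - [0.003, -0.075, 0, 0]
    - [0.004, -0.1, 0, 0]
    - [0.005, -0.125, 0, 0]
    - [0.005, -0.15, 0, 0]
    - [0.006, -0.175, 0, 0]
    - [0.006, -0.195, 0, 0]
    - [0.007, -0.21, 0, 0]
    - [0.007, -0.22, 0, 0]

```text
t: 14.72
tool_pos: [0.5454, -0.0255, 0.363]
tool_rot: [180.0, 0.0, 15.1]
wrist_force: [-0.3, -0.9, -1.6]
finger_gap: 0.268
```

Request:
step_arm:
  series:
    - [0, -0.01, 0, 0]
    - [0.001, -0.025, 0, 0]
    - [0.002, -0.045, 0, 0]
    - [0.003, -0.07, 0, 0]
    - [0.004, -0.095, 0, 0]
    - [0.005, -0.12, 0, 0]
    - [0.006, -0.145, 0, 0]
    - [0.007, -0.17, 0, 0]
    - [0.007, -0.195, 0, 0]
    - [0.007, -0.213, 0, 0]
    - [0.007, -0.225, 0, 0]
    - [0.007, -0.229, 0, 0]

```text
t: 16.23
tool_pos: [0.4925, 0.1972, 0.363]
tool_rot: [180.0, 0.0, 15.1]
wrist_force: [0.8, 0.2, -1.8]
finger_gap: 0.27
```

```bash
python3 -c "
from h import *
to([.4923,.1964,.275],15.1)"
```

```text
pos [0.4925 0.1972 0.363 ] [179.994    0.0022  15.1331] t 16.225 F [ 0.769   0.1614 -1.765 ] gap 0.2702840055739138
shift [-0.0004  0.0007  0.088 ] roll 0.033137739750570105
```

Request:
step_arm:
  series:
    - [0, 0, 0.008, 0]
    - [0, 0, 0.02, 0]
    - [0, 0, 0.035, 0]
    - [0, 0, 0.05, 0]
    - [0, 0, 0.065, 0]
    - [0, 0, 0.078, 0]
    - [0, 0, 0.085, 0]
    - [0, 0, 0.085, 0]
    - [0, 0, 0.085, 0]

```text
t: 17.35
tool_pos: [0.493, 0.1967, 0.2787]
tool_rot: [-180.0, -0.1, 15.1]
wrist_force: [0.8, -0.4, -1.7]
finger_gap: 0.269
```

```bash
python3 - <<'E'
from h import *
import pickle
s=manip.state();W=manip.camera_info("wrist");w=manip.read_camera("wrist");a=manip.read_camera("scene");t=manip.read_camera("top")
pickle.dump((s,W,w,a,t),open("m2.pkl","wb"));print(s["tool_pos"],s["wrist_force"],s["t"])
p=proj(C["scene"],s["tool_pos"])[0].astype(int);q=proj(C["top"],[.502,.199,.13])[0].astype(int);print(p,q)
x0,y0=p[0]-40,p[1]-35;x1,y1=q[0]-45,q[1]-40
print(x0,y0,x1,y1)
A=cv2.resize(a[y0:y0+150,x0:x0+80],(320,600),interpolation=cv2.INTER_CUBIC)
Ww=cv2.resize(w[120:320,185:265+26],(240,450)  ,interpolation=cv2.INTER_CUBIC)
Tt=cv2.resize(t[y1:y1+75,x1:x1+90],(240,200),interpolation=cv2.INTER_CUBIC)
R=np.zeros((600,480,3),np.uint8);R[:400,:480]=cv2.resize(t[y1:y1+75,x1:x1+90],(480,400),interpolation=cv2.INTER_CUBIC)
R[400:600,:480]=cv2.resize(w[170:270,130:370],(480,200),interpolation=cv2.INTER_CUBIC)
cv2.imwrite("pics/d6.png",np.hstack([A,R]))
E
```

```text
[0.493  0.1967 0.2787] [ 0.7687 -0.4205 -1.7446] 17.35
[411 148] [127 179]
371 113 82 139
```

View pics/d6.png

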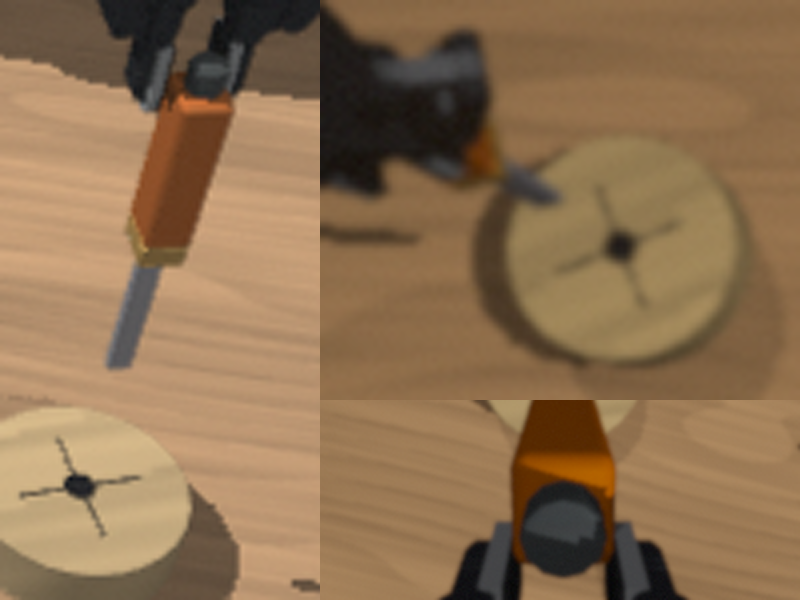

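The last picture (d6) shows the upright chisel clear of the blank. Tip is at scene crop (118,367) and top crop (560,200); the mark is at (79,486) and (620,247). Both cameras see both points, so I triangulate.

```bash
cat > tri.py <<'E'
from h import *
import pickle
s,W,w,a,t=pickle.load(open("m2.pkl","rb"));S=C["scene"];T=C["top"]
ks=lambda u,v:np.array([371+u/4-.4,113+v/4-.4]);kt=lambda u,v:np.array([82+(u-320)/5.333-.4,139+v/5.333-.4])
def tri(a,b):
    r=least_squares(lambda X:np.r_[proj(S,X)[0]-a,proj(T,X)[0]-b],[.5,.2,.1]);return r.x,r.fun
if __name__=="__main__":
    print("tip",*tri(ks(118,367),kt(560,200)));print("shoulder",*tri(ks(155,264),kt(506,168)))
    print("mark",*tri(ks(79,486),kt(620,247)),onz(S,ks(79,486),.04),onz(T,kt(620,247),.04))
    P=[.5026,.1993,.13];print("pred",proj(S,P),proj(T,P),ks(118,367),kt(560,200))
    O=[(S,ks(201,106),(.014,.1)),(S,ks(160,251),(.014,.012)),(S,ks(120,367),(.003,-.085)),(T,kt(560,200),(0,-.085)),
       (W,np.array([130+(563-320)/2-.3,170+(530-400)/2-.3]),(0,.114)),(W,np.array([130+(563-320)/2-.3,170+(463-400)/2-.3]),(.014,.1))]
    fit2(O,[1,1,1,1,.3,.3],s);fit2(O[:4],[1]*4,s)
E
python3 tri.py
```

```text
tip [0.508  0.2004 0.1428] [-0.8919  0.1739 -1.0928  0.1316]
shoulder [0.5086 0.2017 0.2161] [-2.127   0.4519 -2.5445  0.2783]
mark [0.5017 0.2008 0.0404] [ 0.1531 -0.0271  0.1923 -0.0254] [0.5015 0.2005 0.04  ] [0.5017 0.2014 0.04  ]
pred [[397.5564 206.7805]] [[127.5743 179.1928]] [400.1  204.35] [126.6028 176.1023]
lean [ 2.2286 -0.1267] slide 0.06886700709521787 off [ 0.0199 -0.0009] tip [0.5066 0.1998 0.1439] butt [0.5142 0.2014 0.3428] 
res [ 1.4229  1.0324  0.5499  0.1531 -1.2112  0.3999 -1.0519  0.5698  0.5453
  1.8048  0.4894 -0.9168 -0.4443]
lean [ 1.1217 -0.5128] slide 0.06942729225554818 off [ 0.0173 -0.0015] tip [0.5068 0.2003 0.1433] butt [0.511  0.1996 0.3423] 
res [ 0.4273 -0.0302  0.2009 -0.2961 -1.0021  0.6978 -1.1704  0.5442 -0.7322]
```

The tip is 5–6 mm off the mark in x and 103 mm above the wood, with about 1–2° of lean. Small correction, then settle.

Request:
step_arm:
  series:
    - [-0.002, -0.001, 0.004, 0]
    - [-0.004, -0.002, 0.009, 0]
    - [-0.005, -0.002, 0.012, 0]
    - [-0.005, -0.002, 0.012, 0]
    - [-0.005, -0.002, 0.012, 0]
    - [-0.005, -0.002, 0.012, 0]
    - [-0.005, -0.002, 0.012, 0]
    - [-0.005, -0.002, 0.012, 0]

```text
t: 18.5
tool_pos: [0.4874, 0.1972, 0.2661]
tool_rot: [180.0, -0.0, 15.1]
wrist_force: [-0.1, -0.2, -1.4]
finger_gap: 0.266
```

```bash
python3 - <<'E'
from tri import *
s2=manip.state();a2=manip.read_camera("scene");t2=manip.read_camera("top")
d=s2["tool_pos"]-s["tool_pos"];print(s2["tool_pos"],d,s2["wrist_force"],s2["joint_vel"],s2["finger_gap"],s2["t"])
tip=np.array([.507,.2002,.1433])
# track blade and handle patches from last picture; compare with the motion expected of the arm shift
for n,c,A,B,pts in(("scene",S,a,a2,{"tip":(ks(118,355),tip),"handle":(ks(182,170),tip+[0,0,.14])}),("top",T,t,t2,{"tip":(kt(556,197),tip)})):
    for k,(p,X) in pts.items():
        x,y=p.round().astype(int);r=7;tm=A[y-r:y+r+1,x-r:x+r+1]
        m=cv2.matchTemplate(B[y-r-10:y+r+11,x-r-10:x+r+11],tm,cv2.TM_CCOEFF_NORMED);_,v,_,l=cv2.minMaxLoc(m)
        print(n,k,"moved",l[0]-10,l[1]-10,"score",round(v,2),"expected",proj(c,X+d)[0]-proj(c,X)[0])
# bystanders unchanged since the start?
for n,B in(("scene",a2),("top",t2)):
    A=cv2.imread(f"pics/{n}.png")
    for k,X,r in(("dark",[.58,-.14,.15],8),("tape",None,0),("puck",None,0),("blank",[.5017,.2008,.04],10)):
        if X is None: x,y,r={"scene":{"tape":(252,287),"puck":(307,308)},"top":{"tape":(235,120),"puck":(196,118)}}[n][k]+(12,)
        else: x,y=proj(C[n],X)[0].round().astype(int)
        m=cv2.matchTemplate(B[y-r-6:y+r+7,x-r-6:x+r+7],A[y-r:y+r+1,x-r:x+r+1],cv2.TM_CCOEFF_NORMED);_,v,_,l=cv2.minMaxLoc(m);print(n,k,l[0]-6,l[1]-6,round(v,2))
E
```

```text
[0.4874 0.1972 0.2661] [-0.0056  0.0005 -0.0126] [-0.0503 -0.1956 -1.393 ] [ 0.1485  0.0641  0.014  -0.0064  0.042  -0.0544] 0.26558677208551035 18.5
scene tip moved -1 2 score 0.98 expected [-0.8366  2.2436]
scene handle moved -2 5 score 0.99 expected [-1.147   3.2571]
top tip moved -1 2 score 0.89 expected [1.4084 3.0473]
scene dark 0 0 1.0
scene tape 0 0 1.0
scene puck 0 0 0.98
scene blank 0 0 1.0
top dark 0 -3 0.88
top tape 0 0 1.0
top puck 0 0 1.0
top blank 0 0 0.99
```

The scene camera shows the dark chisel unmoved, but the top view match is weak (-3 px, score 0.88). Checking that numerically.

```bash
python3 - <<'E'
from h import *
A=cv2.imread("pics/top.png");B=manip.read_camera("top")
def m(n,x,y,r):
    q=cv2.matchTemplate(B[y-r-6:y+r+7,x-r-6:x+r+7],A[y-r:y+r+1,x-r:x+r+1],cv2.TM_CCOEFF_NORMED);_,v,_,l=cv2.minMaxLoc(q);print(n,l[0]-6,l[1]-6,round(v,3),"at 0:",round(float(q[6,6]),3))
m("cap",259,141,5);m("ferrule",267,177,4);m("handle",263,158,6);m("beam end",235,184,6);m("blade tips",272,201,4)
d=np.abs(A.astype(int)-B).max(2)[130:185,245:285];print("px changed>25:",(d>25).sum(),"of",d.size)
for y in range(136,183,3):print(y,A[y,252:276:3].sum(1)//3,B[y,252:276:3].sum(1)//3)
s=manip.state();print(s["tool_pos"],s["wrist_force"],s["t"])
E
```

```text
cap 0 0 0.999 at 0: 0.999
ferrule 0 0 0.995 at 0: 0.995
handle 0 -4 0.924 at 0: 0.781
beam end 0 0 0.966 at 0: 0.966
blade tips 0 0 0.995 at 0: 0.995
px changed>25: 245 of 2200
136 [112 112 107 106 113 114 115 116] [114 114 109 108 116 116 117 116]
139 [104  90  47  57 100 105 107 108] [104  91  48  56 103 107 107 108]
142 [103  89  33  48  82 106 107 105] [103  89  36  49  82 106 107 108]
145 [ 88  68  34  40  49 102 102 103] [ 90  72  35  38  54 102 103 104]
148 [50 71 29 35 37 91 98 96] [91 82 33 33 38 92 98 97]
151 [51 50 30 35 36 82 98 96] [99 94 34 35 38 83 99 98]
154 [53 54 30 34 35 68 98 96] [101 102  42  34  37  67 100  98]
157 [ 54  52  34  33  37  56 100 104] [103 103  58  33  35  57 101 104]
160 [ 52  53  40  33  32  45  97 103] [102 103  77  30  38  47  97 105]
163 [71 56 47 30 35 39 81 96] [108 107  97  30  33  40  93  96]
166 [108  81  55  27  34  33  32  27] [111 112 108  38  38  37  46  39]
169 [101  81  45  28  35  33  36  45] [103  85  54  28  34  37  37  46]
172 [37 36 29 25 33 37 44 47] [36 35 33 27 34 34 38 47]
175 [35 37 37 36 56 68 71 44] [35 39 37 37 57 66 74 43]
178 [51 49 44 38 69 74 68 51] [52 50 44 39 71 74 68 51]
181 [56 54 52 49 49 49 51 50] [57 55 54 53 48 51 52 49]
[0.4874 0.1972 0.266 ] [-0.2393 -0.1351 -1.569 ] 18.65
```

Only the orange chisel's shadow changed; the dark chisel has not moved. Last check: has the chisel slipped in the grip? The wrist view of the handle should be unchanged.

```bash
python3 - <<'E'
from tri import *
w2=manip.read_camera("wrist")
for n,(x,y,r) in {"cap":(251,235,22),"handle face":(251,190,14)}.items():
    q=cv2.matchTemplate(w2[y-r-6:y+r+7,x-r-6:x+r+7],w[y-r:y+r+1,x-r:x+r+1],cv2.TM_CCOEFF_NORMED);_,v,_,l=cv2.minMaxLoc(q);print(n,l[0]-6,l[1]-6,round(v,3))
# blade tip in top view: grey (low saturation) pixels against the blank
for n,im,c in(("m2",t,T),("now",manip.read_camera("top"),T)):
    R=im[160:195,105:140].astype(int);g=(R.max(2)-R.min(2)<28)&(R.max(2)>60)
    ys,xs=np.nonzero(g);print(n,len(xs),"extreme",xs.max()+105 if len(xs) else None,"rows at tip",ys[xs>=xs.max()-1]+160 if len(xs) else None)
s=manip.state();print(proj(T,[.507,.2002,.1433]),proj(T,[.5014,.2007,.1307]),s["t"])
E
```

```text
cap 0 0 0.996
handle face -1 0 0.998
m2 55 extreme 139 rows at tip [183 187]
now 59 extreme 139 rows at tip [183 187]
[[125.489  176.5738]] [[126.9056 179.608 ]] 18.75
```

```bash
python3 -c "
from plant import manip
print(manip.close_job());s=manip.state();print(s['tool_pos'],s['wrist_force'],s['finger_gap'],s['t'])"
```

```text
the job is handed in; nothing more can be done
None
the job is handed in; nothing more can be done
```

I handed the job in at about 18.8 s, with the orange chisel held upright over the blank's mark, its tip clear of the wood. I drew it about 114 mm out along its own axis. The interface only lets the tool point down, so I pivoted the chisel upright in the light grip (25 N, later 35 N) by pressing its blade against the fixed rack beam.

**Last checks**
- **Position:** triangulating from the scene and top cameras put the tip 5–6 mm off the mark. After a final correction it should be within a few mm. I moved by that amount but did not triangulate again.
- **Height and lean:** the tip should be about 90 mm above the wood (same basis), with 1–2° of lean.
- **Slip:** the cap had not shifted in the wrist view after the last move (0 px); the handle face matched to 1 px.
- **Forces:** the largest wrist force reading was about 6 N, as the fingers closed. At the end it was about 1.5 N, the chisel's own weight.
- **Other things on the bench:** the blank, tape measure, puck and dark chisel had not moved in the images.

**What was less clean**
- **Grip point:** I gripped at about z 70–75 mm instead of 48 mm, because the butt would otherwise hit the gripper body once upright. The handle also sits 15–20 mm off the pad centre, near the pad edge, but it held steady.
- **Camera fits:** single-camera fits differed by up to about 20 mm in height before I could triangulate.
- **Image tracking:** in the top view the tip tracked 2–3 px off the expected shift; I put this down to the fixed background. Tracking the handle in the scene view was also about 2 px off, and I did not resolve that. A first mismatch on the dark chisel was only the orange chisel's shadow having gone.

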